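# Load a pipe into the vee stand and close the keeper

### The job

Load the loose steel pipe into the vee stand: swing the keeper right out of the way, lay the pipe lengthwise in both vees with its end up against the end stop, letting go only once it rests in the vees, then swing the keeper back square across the pipe. Leave the tape measure, the pliers and the pipe coupling where they are.

Things in the scene. Friction and masses are not known exactly. Their poses are not given: they have to be found in the camera images.
- pipe_mid (a point): centre of the loose steel pipe, a plain straight tube 42 mm in outside diameter and 180 mm long, 0.3 to 0.5 kg, lying on the bench (its centre 21 mm up) and free to roll. The point's y axis is the pipe's axis; both ends are alike.
- seat (a point): where the pipe's centre lies when fully seated, 58 mm above the bench, on the fixed steel vee stand (base 124 x 222 x 8 mm). Axes: y along the groove, z up, x across it, away from the robot. Two 90-degree vees, each 30 mm long, are centred at y = -60 and +60 mm, with 90 mm open between them for fingers; their top edges are 31 mm out to either side and 59 mm above the bench.
- end_stop (a point): middle of the face of the stand's flat upright end stop, at y = -90 mm from seat and at its height, on the pipe's axis; 50 mm wide, its top 78 mm above the bench. A seated pipe's end rests flat against it. The groove's other end, at +y, is open.
- keeper (a joint): the keeper's angle in rad: 0 = closed, the bar square across the groove over the +y vee; it grows as the knob end swings over the groove's open end (clockwise seen from above), to 1.75 at most; at 1.5 it points along +y beside the groove and is clear of the pipe. Stiff enough to stay where it is left (about 1 N at the knob).
- keeper_knob (a point): middle of the black upright round knob on the keeper's free end, 18 mm in diameter and 38 mm high, from 90 to 128 mm above the bench; this point is 115 mm up. The keeper is a flat aluminium bar 18 mm wide and 8 mm thick, its underside 82 mm above the bench (3 mm over a seated pipe).
- keeper_pivot (a point): point on the keeper's vertical pivot axis, at the height of keeper_knob and 74 mm from it; on the stand it lies at x = +48, y = +60 mm from seat, above a 20 mm post whose top screw reaches 98 mm above the bench.
- tape_mid (a point): middle of a yellow tape measure standing on the bench, 38 x 78 x 64 mm; to be left alone
- pliers_mid (a point): middle of blue-handled pliers lying on the bench, 50 x 176 x 13 mm, long along their y axis; to be left alone
- coupling_mid (a point): middle of a grey pipe coupling standing on end, 52 mm in diameter and 50 mm high; to be left alone

How it is judged (in metres and radians):
On the way, in this order (a step that is already met when the one before it is completed fails the run):
1. the keeper is swung out of the way (value of joint keeper above 1 rad), for 0.1 s.
2. the pipe lies in both vees, bearing on the stand, while still held (contact force between the fingers and pipe above 0.5 N and contact force between pipe and vee_stand above 0.3 N and z of pipe_mid in the frame of seat below 0.004 m and x of pipe_mid in the frame of seat between -0.004 and 0.004 m and angle between the y axis of pipe_mid and the y axis of seat, either way round below 0.06 rad), for 0.15 s.
At the end, for the whole second after the job is handed in: the pipe lies at rest in both vees (centre within 3 mm of seated sideways and in height, within 2 degrees of the groove), its end within 5 mm of the end stop, and the keeper is closed across it to within 0.15 rad (z of pipe_mid in the frame of seat between -0.003 and 0.003 m and x of pipe_mid in the frame of seat between -0.003 and 0.003 m and y of pipe_mid in the frame of seat between -0.005 and 0.005 m and angle between the y axis of pipe_mid and the y axis of seat, either way round below 0.04 rad and value of joint keeper below 0.15 rad and linear speed of pipe below 0.02 m/s); the robot touches nothing.
It fails at once if the tape measure was moved (distance of tape_mid from where it was at the start of the episode above 0.03 m).
It fails at once if the pliers were moved (distance of pliers_mid from where it was at the start of the episode above 0.03 m).
It fails at once if the pipe coupling was moved (distance of coupling_mid from where it was at the start of the episode above 0.03 m).
It also fails if it takes over 67 s, if anything falls off the work surface, if the arm or the gripper's body presses on something with over 40 N, if the wrist force passes 120 N, or if a joint passes its speed limit or range.

### The arm

A 6-joint arm with a two-finger parallel gripper is mounted at the origin on the work surface; the furniture and walls round the work are solid. World frame = base frame: x ahead of the robot, y to its left, z up, the work surface at z = 0. Lengths are in mm, angles in degrees, forces in N, time in s.
With the tool pointing down it reaches from about 350 to 850 mm from the base axis. Payload 8.1 kg.
Tool frame: the origin (TCP) lies midway between the tips of the shut fingers; the grasp point (between the pads) lies grip_depth behind it (grip_depth is the distance from the TCP to the grasp point, in mm); z points along the fingers, y is the line along which they close (so a half turn about z gives the same grasp; the last joint's range is limited). The gripper opens to 85 mm and grips with 20 to 120 N. Pads are 22 mm wide; open, the fingers measure 114 mm over their backs; the gripper's body (76 mm by 85 mm) begins 54 mm behind the grasp point. The pads swing forward as they close: fully open they stand 13 mm farther back than shut.
Start: joints at [-4.893, 7.471, 85.268, -0, 87.261, -4.893], TCP at [600.004, 0.022, 208.792] pointing down, gripper open.
Joint ranges: [-169.43, 169.43], [-51.17, 129.36], [1.28, 143.12], [-76.62, 256.62], [0, 156.53], [-152.29, 152.29]. Speed limits (degrees/s): [136.94, 136.94, 159.86, 180, 180, 180].

### API

Orientations are given as [roll, pitch, yaw] about the fixed x, y, z axes, in that order (R = Rz(yaw) Ry(pitch) Rx(roll)).
In Python, from bench import sense, snapshot, hand_in, grip_depth gives the robot as it stands. The module is installed in compiled form; this text tells all that it offers.
- The arm moves only by the tool apply_moves, never from a script. Its argument "series" is text: rows parted by semicolons, each of 5 numbers parted by spaces: the shift along the tool's x, y, z each as a share of 0.3 m, from -1 to 1, then the turn about the tool's z as a share of 2 rad, from -1 to 1, then the gripper's target within -1 to 1 (shut at 1, half-way at 0, fully open at -1). In form: tx ty tz twist gripper; .... A call has 1 to 5 rows; each row shifts and turns the commanded pose from where the row before left it, along the tool's axes as they then stand; what a row does not reach is not made up. A row lasts 1/12 s, in which the tool goes at most 41.7 mm and 7.16 degrees, less where a joint would pass 70% of its speed; a pose out of reach is approached as far as the arm can. A call with a number of a shift or a turn outside -1 to 1 is refused whole. A call with a gripper value outside its range is refused whole. The fingers move at their own pace and stop on an object; "squeeze" is the grip in N (left out, the last holds). Time passes only in rows, so rows that do not move let the fingers close. It gives the time, the measured TCP pose, the force, the opening and the grip force at its end, in the units of the state.
- sense(): the state, without advancing time (a new reading comes with each control period).
- snapshot(name): name is "scene" or "side" or "wrist"; returns a dict with "frame" (384x512x3 uint8, blue, green, red), "depth" (384x512 float32, mm along the optical axis (not along the pixel's ray), 0 where there is no reading), "intrinsics" (3x3 intrinsics, pixels), "extrinsics" (4x4, takes a point from camera to world coordinates); the wrist camera has in their place "tool_from_camera" (4x4, takes a point from camera to tool coordinates, whose origin is the TCP and whose axes are the flange's). Camera axes: x right, y down, z forward; pixel columns grow to the right and rows downward; lengths in mm; the calibration is good to about 2 mm. A picture is of the moment at which its call begins: read the wrist's pose just before it.
- hand_in(): hands the job in; it is judged then, once.
The state is a dict: "time": time; "joint_pos": joint angles; "qd": joint speeds; "joint_efforts": joint torques, N m; "tool_pos": TCP position; "tcp_rot": TCP orientation; "ft_force": force on the tool from outside, world axes, zero at the start; "wrist_torque": the same for the moment, N m; "finger_gap": finger opening in mm; "grip_force": force on a finger pad.
Only numpy, scipy, OpenCV 4.12 (cv2) and the standard library are available. Lean on these libraries where they do the work, as an engineer would, in place of code of your own. Each camera call takes 0.05 s, during which the arm holds its last target. There are 200 camera calls.

## Working session

There is one attempt and no reset: what is moved stays moved. The work goes in short steps, Python scripts to look and compute and a tool call to move; the robot and the scene stay as the last step left them, time stands still between calls to the robot, and variables do not carry over. Pictures are saved under pics/ and viewed, at most 10 in all, crops included, and the job is handed in when it is done.

Besides the shell and the picture viewer there is one more tool, called as a command line: name --argument value ..., lists and objects as JSON in quotes. apply_moves: Moves the arm, as the interface text tells. Its arguments: {"type":"object","properties":{"series":{"type":"string"},"squeeze":{"type":"number"}},"required":["series"]}

```bash
mkdir -p pics; cat > h.py <<'E'
import numpy as np, cv2
from bench import sense, snapshot, hand_in, grip_depth
from scipy.spatial.transform import Rotation as R
def cloud(s, T=None):
    K=np.array(s["intrinsics"]); d=s["depth"]; T=np.array(s["extrinsics"]) if T is None else T
    v,u=np.mgrid[:d.shape[0],:d.shape[1]]
    P=np.stack([(u-K[0,2])/K[0,0]*d,(v-K[1,2])/K[1,1]*d,d],-1)
    P=P@T[:3,:3].T+T[:3,3]; P[d==0]=np.nan
    return P
def wristT(st,s):
    T=np.eye(4); T[:3,:3]=R.from_euler('xyz',st["tcp_rot"],degrees=True).as_matrix(); T[:3,3]=st["tool_pos"]
    return T@np.array(s["tool_from_camera"])
E
python3 - <<'E'
from h import *
print(sense(), grip_depth)
a=snapshot("scene"); b=snapshot("side")
for n,s in(("scene",a),("side",b)):
    np.save(n+".npy",cloud(s)); cv2.imwrite(f"pics/{n}0.png",s["frame"]); print(n,s["extrinsics"],s["intrinsics"])
E
```

```text
{'time': 0.0, 'joint_pos': array([-4.89205451e+00,  7.51543662e+00,  8.53282278e+01,  7.15341157e-04,
        8.72604764e+01, -4.89287637e+00]), 'qd': array([-0.09443451,  0.09626716,  0.01922692, -0.0831123 , -0.03703296,
       -0.04694762]), 'joint_efforts': array([-1.90700346e-03, -5.69404185e+01, -5.00557995e+01, -2.19391650e-04,
        1.44415747e-02,  7.24149572e-05]), 'tool_pos': array([5.99425411e+02, 8.68942561e-02, 2.07751108e+02]), 'tcp_rot': array([-1.79896300e+02, -9.59433326e-03,  9.00007783e+01]), 'ft_force': array([-0.08448119, -0.14594354, -0.66120552]), 'wrist_torque': array([-0.05815459, -0.01539369,  0.03180283]), 'grip_force': 0.0, 'finger_gap': 85.3316047218624} 18.700000000000003
scene [[-8.49563551e-01 -2.30366445e-01  4.74524050e-01 -2.38278971e+01]
 [-5.27436087e-01  3.83399962e-01 -7.58165974e-01  9.60608845e+02]
 [-7.27650298e-03 -8.94391285e-01 -4.47226209e-01  5.69436462e+02]
 [ 0.00000000e+00  0.00000000e+00  0.00000000e+00  1.00000000e+00]] [[424.32986554   0.         250.36140371]
 [  0.         424.32986554 199.60963812]
 [  0.           0.           1.        ]]
side [[-8.85637049e-01 -3.06937494e-01  3.48477247e-01  8.38814949e+01]
 [-4.64375180e-01  5.88031033e-01 -6.62250102e-01  9.34463248e+02]
 [-1.64604838e-03 -7.48337410e-01 -6.63316223e-01  8.70078910e+02]
 [ 0.00000000e+00  0.00000000e+00  0.00000000e+00  1.00000000e+00]] [[466.26983784   0.         264.88300096]
 [  0.         466.26983784 198.88252194]
 [  0.           0.           1.        ]]
```

View pics/scene0.png

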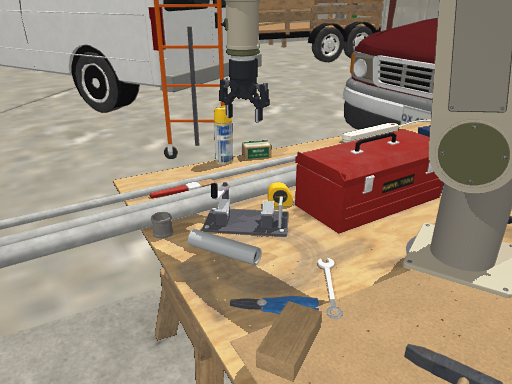

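View pics/side0.png

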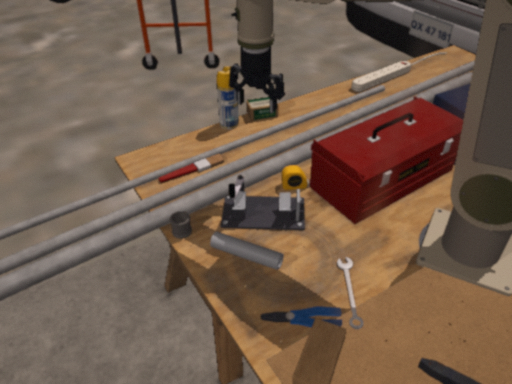

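The stand is at scene (245,215), with the knob at about (214,190). The pipe is at (225,247), the coupling at (162,225), the tape at (282,195) and the pliers at (280,303). Next I'll enlarge this area and get coordinates.

```bash
python3 - <<'E'
from h import *
a=cv2.imread("pics/scene0.png")[165:285,140:300]; b=cv2.imread("pics/side0.png")[155:275,160:320]
cv2.imwrite("pics/crop0.png",np.vstack([cv2.resize(x,None,fx=2.5*1,fy=2.5,interpolation=cv2.INTER_CUBIC) for x in(a,b)]))
P=np.load("side.npy")
Q=np.load("scene.npy")
def q(P,u,v): print((u,v),np.round(np.nanmedian(P[v-1:v+2,u-1:u+2].reshape(-1,3),0)))
print("side")
for p in [(220,240),(247,249),(274,260),(181,216),(293,172),(236,189),(239,181),(285,200),(258,200),(228,225),(300,226),(240,225),(298,205),(290,320),(70,220),(240,170),(380,200)]: q(P,*p)
print("scene")
for p in [(197,241),(225,247),(253,256),(161,215),(280,185),(214,190),(224,188),(267,208),(210,228),(283,232),(282,212)]: q(Q,*p)
# top-down height map of both
x0,x1,y0,y1=300,800,100,700
im=np.zeros(((x1-x0)//2*1,(y1-y0)//2,),np.float32)
for C in(P,Q):
    c=C.reshape(-1,3); c=c[~np.isnan(c[:,0])]; c=c[(c[:,0]>x0)&(c[:,0]<x1-2)&(c[:,1]>y0)&(c[:,1]<y1-2)&(c[:,2]<200)]
    i=((x1-1-c[:,0])/2).astype(int); j=((y1-1-c[:,1])/2).astype(int); np.maximum.at(im,(i,j),c[:,2]+5)
cv2.imwrite("pics/top0.png",cv2.resize(cv2.applyColorMap(np.clip(im*1.9,0,255).astype(np.uint8),cv2.COLORMAP_TURBO),None,fx=2,fy=2,interpolation=0))
E
```

```text
side
(220, 240) [549. 290.  38.]
(247, 249) [475. 285.  40.]
(274, 260) [402. 284.  36.]
(181, 216) [683. 262.  37.]
(293, 172) [491.  -7.  63.]
(236, 189) [577. 156.  92.]
(239, 181) [587. 125.  92.]
(285, 200) [468.  91.  46.]
(258, 200) [551.  87.   9.]
(228, 225) [574. 211.   8.]
(300, 226) [405. 128.  10.]
(240, 225) [546. 197.  10.]
(298, 205) [421. 113.  65.]
(290, 320) [305. 399.  11.]
(70, 220) [1771. -121. -797.]
(240, 170) [664.  -9.  12.]
(380, 200) [244. -27.  45.]
scene
(197, 241) [544. 296.  27.]
(225, 247) [467. 289.  32.]
(253, 256) [393. 285.  32.]
(161, 215) [688. 262.  42.]
(280, 185) [487. -17.  65.]
(214, 190) [565. 191. 114.]
(224, 188) [582. 126.  91.]
(267, 208) [469.  90.  44.]
(210, 228) [575. 204.   9.]
(283, 232) [402. 125.   9.]
(282, 212) [429.  76.  39.]
```

View pics/crop0.png

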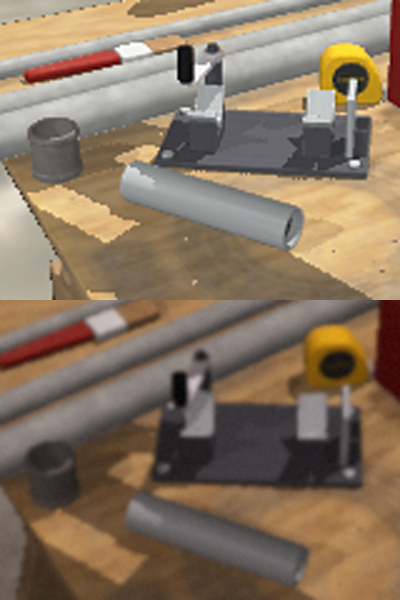

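View pics/top0.png

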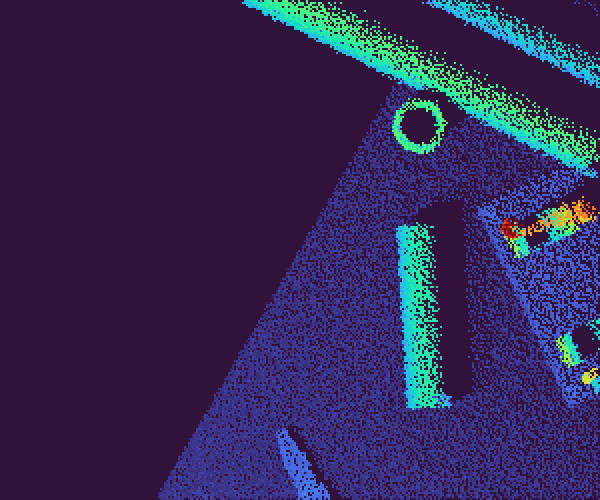

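```bash
python3 - <<'E'
from h import *
from scipy.optimize import least_squares
C=[np.load(n+".npy").reshape(-1,3) for n in("scene","side")]
for n,c in zip(("scene","side"),C):
    c=c[~np.isnan(c[:,0])]
    # pipe
    p=c[(abs(c[:,0]-475)<100)&(c[:,1]>235)&(c[:,1]<320)&(c[:,2]>12)&(c[:,2]<50)]
    f=lambda v:(np.hypot((p[:,1]-v[0]-v[1]*(p[:,0]-475))*np.cos(np.arctan(v[1])),p[:,2]-21)-21)
    r=least_squares(f,[275,-.05],loss='soft_l1'); a=np.arctan(r.x[1]); d=np.array([np.cos(a),np.sin(a)])
    s=(p[:,:2]-[475,r.x[0]])@d; lo,hi=np.percentile(s,[.5,99.5]); m=(lo+hi)/2
    print(n,"pipe yaw",np.degrees(a),"len",hi-lo,"mid",np.array([475,r.x[0]])+m*d,"rms",np.median(abs(r.fun)))
    # base
    b=c[(c[:,0]>380)&(c[:,0]<660)&(c[:,1]>0)&(c[:,1]<235)&(c[:,2]>5.5)&(c[:,2]<11)]
    im=np.zeros((300,300),np.uint8); im[(b[:,0]-380).astype(int),(b[:,1]).astype(int)]=255
    im=cv2.morphologyEx(im,cv2.MORPH_CLOSE,np.ones((7,7))); im=cv2.morphologyEx(im,cv2.MORPH_OPEN,np.ones((9,9)))
    k,l,st,ce=cv2.connectedComponentsWithStats(im); i=1+np.argmax(st[1:,4]); y,x=np.nonzero(l==i)
    print("base",cv2.minAreaRect(np.stack([y+380,x],1).astype(np.float32)))
    kn=c[(c[:,0]>530)&(c[:,0]<640)&(c[:,1]>60)&(c[:,1]<220)&(c[:,2]>102)&(c[:,2]<130)]
    print("knob vis",kn.mean(0),len(kn))
    sc=c[(c[:,0]>530)&(c[:,0]<640)&(c[:,1]>60)&(c[:,1]<160)&(c[:,2]>93)&(c[:,2]<102)]
    print("screw",sc.mean(0),len(sc))
E
```

```text
scene pipe yaw 3.0796994988971855 len 179.24067485977503 mid [481.36642188 273.24306347] rms 0.9194729155265549
base ((491.0000305175781, 109.5), (170.8296661376953, 124.87242889404297), 23.198591232299805)
knob vis [567.45699353 188.28405644 117.55209872] 79
screw [587.34894449 113.52662668  97.14145103] 20
side pipe yaw 3.256754918802149 len 178.86318524658162 mid [483.52160801 274.58056145] rms 1.2027247532539782
base ((519.4238891601562, 121.15922546386719), (223.6116180419922, 125.82810974121094), 25.559965133666992)
knob vis [570.72762019 189.58330995 117.77780128] 73
screw [589.49167542 120.45246846  96.45484647] 39
```

apply_moves --series "0.087 -0.053 -0.09 0 -1; 0.087 -0.053 -0.09 0 -1; 0.087 -0.053 -0.09 0 -1; 0.087 -0.053 -0.09 0 -1; 0.087 -0.053 -0.09 0 -1"

```text
time: 0.52
tool_pos: [519.3, 131.4, 344.5]
tcp_rot: [-179.9, 0.0, 90.0]
ft_force: [-0.7, 0.4, 0.7]
finger_gap: 85.6
grip_force: 0.0
```

apply_moves --series "0 0 0 -0.056 -1; 0 0 0 -0.056 -1; 0 0 0 -0.056 -1; 0 0 0 -0.056 -1; 0 0 0 0 -1"

```text
time: 0.93
tool_pos: [520.3, 130.6, 343.4]
tcp_rot: [-180.0, -0.0, 116.0]
ft_force: [-0.2, 0.3, 0.7]
finger_gap: 85.1
grip_force: 0.0
```

```bash
python3 - <<'E'
from h import *
st=sense(); s=snapshot("wrist"); print(st["tool_pos"],st["tcp_rot"],st["finger_gap"],s["tool_from_camera"])
P=cloud(s,wristT(st,s)); np.save("w1.npy",P); cv2.imwrite("pics/w1.png",s["frame"])
E
```

```text
[520.2611312  130.61872836 343.35349971] [-1.79956637e+02 -1.29114651e-02  1.15990102e+02] 85.14245927409321 [[-2.93284709e-04 -9.53762411e-01 -3.00561436e-01  7.76042967e+01]
 [ 9.99999952e-01 -3.09367411e-04  5.91663942e-06 -1.57324629e+00]
 [-9.86269818e-05 -3.00561420e-01  9.53762456e-01 -1.64800066e+02]
 [ 0.00000000e+00  0.00000000e+00  0.00000000e+00  1.00000000e+00]]
```

View pics/w1.png

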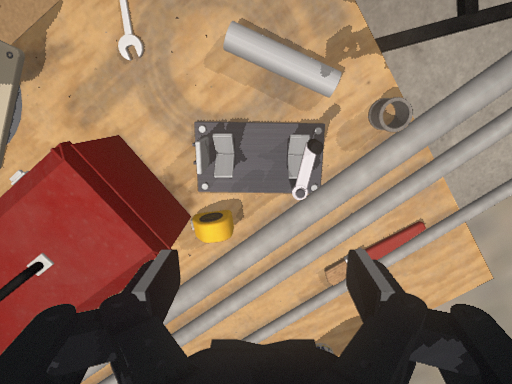

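The wrist view shows the stand at (260,157). The end stop is at the left (198,155), the vees are at x≈223 and 298, the keeper pivot is at (300,193) and the knob is at (314,147), so the keeper is slightly open. The pipe runs (230,38)–(335,82). Now for the fit.

```bash
cat > fit.py <<'E'
from h import *
P=np.load("w1.npy")
q=lambda u,v,r=2:np.round(np.nanmedian(P[v-r:v+r+1,u-r:u+r+1].reshape(-1,3),0),1)
for n,u,v in [("knob",314,145),("screw",300,193),("c1",202,129),("c2",318,130),("c3",205,187),("c4",318,188),("coup",390,104),("tape",213,218),("boxcorner",188,220),("lp",330,200)]: print(n,q(u,v))
c=P.reshape(-1,3); c=c[~np.isnan(c[:,0])]
near=c[(abs(c[:,0]-519)<140)&(abs(c[:,1]-121)<110)]
b=near[(near[:,2]>4.5)&(near[:,2]<12)]
im=np.zeros((320,320),np.uint8); im[(b[:,0]-370).astype(int),(b[:,1]).astype(int)]=255
im=cv2.morphologyEx(im,cv2.MORPH_CLOSE,np.ones((9,9))); im=cv2.morphologyEx(im,cv2.MORPH_OPEN,np.ones((11,11)))
k,l,s,ce=cv2.connectedComponentsWithStats(im); i=1+np.argmax(s[1:,4]); y,x=np.nonzero(l==i)
(bc,wh,an)=cv2.minAreaRect(np.stack([y+370,x],1).astype(np.float32)); print("base",bc,wh,an)
th=np.radians(an if wh[0]>wh[1] else an-90); print(np.degrees(th))
Y=np.array([np.cos(th),np.sin(th)]); X=np.array([Y[1],-Y[0]])
L=np.c_[(near[:,:2]-bc)@X,(near[:,:2]-bc)@Y,near[:,2]]
def rep(n,m): s=L[m]; print(n,len(s),"x",np.round(np.percentile(s[:,0],[2,50,98]),1),"y",np.round(np.percentile(s[:,1],[2,50,98]),1),"z",np.round(np.percentile(s[:,2],[2,50,98]),1))
inb=(abs(L[:,0])<62)&(abs(L[:,1])<115)
rep("endstop",inb&(L[:,2]>65)&(L[:,2]<82)&(L[:,1]<-50))
rep("vee-",inb&(L[:,2]>30)&(L[:,2]<63)&(L[:,1]<-20)&(L[:,1]>-85))
rep("vee+",inb&(L[:,2]>30)&(L[:,2]<63)&(L[:,1]>20))
rep("knob",(L[:,2]>118)&(L[:,2]<132)&(L[:,1]>0))
rep("screw",(L[:,2]>93)&(L[:,2]<102)&(L[:,1]>0)&(L[:,0]>0))
rep("bar",(L[:,2]>86)&(L[:,2]<94)&(L[:,1]>0))
w=lambda p: np.array(bc)+p[0]*X+p[1]*Y
pp=c[(c[:,1]>230)&(c[:,1]<320)&(c[:,0]>380)&(c[:,0]<590)&(c[:,2]>25)&(c[:,2]<46)]
r=cv2.minAreaRect(pp[:,:2].astype(np.float32)); print("pipe",r)
E
python3 fit.py
```

```text
knob [566.1 186.  127.5]
screw [588.4 113.6  97.7]
c1 [408.6 122.5  11.6]
c2 [585.  206.7  11.4]
c3 [451.8  31.3  12. ]
c4 [631.4 119.7  23.8]
coup [674.2 295.3   1. ]
tape [487.8  -4.3  40.5]
boxcorner [448.3 -36.3  17.1]
lp [652.1 114.6  48.3]
base (515.8161010742188, 117.70663452148438) (221.83230590820312, 124.2201919555664) 25.227649688720703
25.227649688720703
endstop 221 x [-36.2 -13.3  10.8] y [-93.7 -88.6 -85.8] z [66.6 77.2 79.5]
vee- 791 x [-46.1  -8.2  21.3] y [-70.2 -55.5 -41.1] z [30.7 46.9 59. ]
vee+ 788 x [-46.2  -3.8  60.6] y [ 49.   62.1 113.3] z [30.6 43.9 59.2]
knob 153 x [-45.  -37.6 -28.3] y [70.  77.5 85.5] z [118.3 127.4 129.1]
screw 72 x [29.1 35.1 42.3] y [57.9 63.8 69.8] z [93.7 97.7 99.3]
bar 560 x [-30.8   4.5  44.5] y [54.3 69.6 81.3] z [87.2 89.9 91.7]
pipe ((481.71539306640625, 273.44793701171875), (180.31381225585938, 40.31904602050781), 3.1925792694091797)
```

```bash
cat > go.py <<'E'
import sys
from h import *
# usage: go.py x y z phi  -> remaining shift in tool axes (shares, total, after turning) and twist
S=dict(c=np.array([514.05,130.8]),th=np.radians(25.3))
Y=np.array([np.cos(S['th']),np.sin(S['th'])]); X=np.array([Y[1],-Y[0]])
def rem(x,y,z,phi):
    st=sense(); p=st["tool_pos"]; cur=st["tcp_rot"][2]-90
    tw=-(phi-cur+180)%360-180 if 0 else -((phi-cur+180)%360-180)
    f=np.radians(phi); d=np.array([x,y,z])-p
    t=np.array([-np.sin(f)*d[0]+np.cos(f)*d[1],np.cos(f)*d[0]+np.sin(f)*d[1],-d[2]])
    print("pos",np.round(p,1),"phi",round(cur,1),"rpy",np.round(st["tcp_rot"],1),"gap",round(st["finger_gap"],1),"F",np.round(st["ft_force"],1),"| shift share",np.round(t/300,4),"twist",round(np.radians(tw)/2,4),"mm",np.round(t,1))
if __name__=="__main__": rem(*map(float,sys.argv[1:5]))
E
python3 go.py 570.5 184 96 14.4
```

```text
pos [520.3 130.5 343.4] phi 25.6 rpy [-180.    -0.   115.6] gap 85.3 F [ 0.7 -0.1  0.3] | shift share [0.131  0.2064 0.8245] twist 0.0975 mm [ 39.3  61.9 247.4]
```

apply_moves --series "0 0 0.05 0.05 -1; 0 0 0.05 0.05 -1; 0.043 0.069 0.1 0 -1; 0.043 0.069 0.1 0 -1; 0.043 0.069 0.1 0 -1"

```text
time: 1.4
tool_pos: [572.0, 183.7, 222.9]
tcp_rot: [179.9, -0.0, 103.9]
ft_force: [0.4, -0.8, 0.7]
finger_gap: 85.9
grip_force: 0.0
```

```bash
python3 - <<'E'
from h import *
import go
st=sense(); s=snapshot("wrist"); P=cloud(s,wristT(st,s)); c=P.reshape(-1,3); c=c[~np.isnan(c[:,0])]
for n,k in (("knob",c[(c[:,2]>120)&(c[:,2]<131)&(np.hypot(c[:,0]-570,c[:,1]-184)<25)]),("screw",c[(c[:,2]>94)&(c[:,2]<101)&(np.hypot(c[:,0]-589,c[:,1]-113)<16)])):
    if len(k): print(n,len(k),cv2.minEnclosingCircle(k[:,:2].astype(np.float32)),k.mean(0),np.median(k[:,2]))
go.rem(570.5,184,96,14.4)
E
```

```text
knob 279 ((571.252197265625, 184.60018920898438), 8.890249252319336) [570.88360615 185.57796945 126.92193585] 127.29726684056868
screw 120 ((589.1638793945312, 112.89984893798828), 7.059998035430908) [588.59542876 113.56045709  97.40906888] 97.60299258430774
pos [570.4 185.8 213.3] phi 14.0 rpy [-1.795e+02 -1.000e-01  1.040e+02] gap 85.6 F [-4.7  0.2 -5.9] | shift share [-0.0058 -0.001   0.3909] twist -0.0038 mm [ -1.7  -0.3 117.3]
```

apply_moves --series "0 0 0.1 0 -1; 0 0 0.1 0 -1; 0 0 0.1 0 -1; 0 0 0 0 -1; 0 0 0 0 -1"

```text
time: 1.87
tool_pos: [569.4, 182.7, 131.7]
tcp_rot: [-179.7, -0.0, 104.0]
ft_force: [0.1, 0.1, 0.2]
finger_gap: 85.7
grip_force: 0.0
```

```bash
python3 go.py 571.2 184.6 96 14.4
```

```text
pos [569.4 182.7 131.7] phi 14.0 rpy [-179.7   -0.   104. ] gap 85.7 F [0.1 0.1 0.2] | shift share [0.0044 0.0075 0.1192] twist -0.0031 mm [ 1.3  2.3 35.7]
```

apply_moves --series "0.004 0.007 0.06 0 -1; 0 0 0.058 0 -1; 0 0 0 0 0.3; 0 0 0 0 1; 0 0 0 0 1" --squeeze 20

```text
time: 2.28
tool_pos: [574.4, 185.2, 101.1]
tcp_rot: [179.8, 0.0, 104.2]
ft_force: [0.5, 0.2, -0.1]
finger_gap: 52.0
grip_force: 0.0
```

apply_moves --series "0 0 0 0 1; 0 0 0 0 1; 0 0 0 0 1"

```text
time: 2.53
tool_pos: [573.8, 185.2, 99.9]
tcp_rot: [179.9, -0.0, 104.2]
ft_force: [-0.4, -0.4, 5.8]
finger_gap: 16.1
grip_force: 19.4
```

apply_moves --series "-0.0017 0.0288 0 0.0586 1; -0.0017 0.0288 0 0.0586 1; -0.0017 0.0288 0 0.0586 1; -0.0017 0.0288 0 0.0586 1; 0 0 0 0 1"

```text
time: 2.95
tool_pos: [609.2, 184.9, 99.9]
tcp_rot: [179.8, -0.0, 76.9]
ft_force: [-0.2, -1.6, 7.3]
finger_gap: 16.2
grip_force: 19.9
```

```bash
cat > k.py <<'E'
from h import *
import go
st=sense(); v=st["tool_pos"][:2]-[589.2,112.9]; print("keeper rad",np.radians(115.3)-np.arctan2(v[1],v[0]),"r",np.hypot(*v),"tool phi expected",np.degrees(np.arctan2(v[1],v[0]))-90, "M",st["wrist_torque"],"grip",st["grip_force"]); go.rem(*st["tool_pos"],14)
E
python3 k.py
```

```text
keeper rad 0.7130183971417798 r 74.77069694200398 tool phi expected -15.55294487140678 M [-0.3240576  -0.00211996 -0.04476901] grip 19.933959245681763
pos [609.2 184.9  99.9] phi -13.1 rpy [179.8  -0.   76.9] gap 16.2 F [-0.2 -1.6  7.3] | shift share [ 0.  0. -0.] twist -0.2362 mm [ 0.  0. -0.]
```

apply_moves --series "-0.0017 0.0288 0 0.0586 1; -0.0017 0.0288 0 0.0586 1; -0.0017 0.0288 0 0.0586 1; -0.0017 0.0288 0 0.0586 1; -0.0017 0.0288 0 0.0586 1"

```text
time: 3.37
tool_pos: [645.0, 164.0, 99.9]
tcp_rot: [179.9, -0.0, 43.6]
ft_force: [-3.1, -3.4, 8.6]
finger_gap: 16.0
grip_force: 20.0
```

apply_moves --series "-0.0017 0.0288 0 0.0586 1; -0.0017 0.0288 0 0.0586 1; -0.0017 0.0288 0 0.0586 1; 0 0 0 0 1; 0 0 0 0 1"

```text
time: 3.78
tool_pos: [659.3, 142.1, 99.9]
tcp_rot: [180.0, -0.1, 23.7]
ft_force: [-1.9, -2.0, 6.1]
finger_gap: 16.0
grip_force: 20.0
```

```bash
python3 k.py
```

```text
keeper rad 1.6170879355843455 r 75.91620172410441 tool phi expected -67.35231381050613 M [-0.42210323  0.37188044  0.02936099] grip 19.98088538646698
pos [659.3 142.1  99.9] phi -66.3 rpy [ 1.80e+02 -1.00e-01  2.37e+01] gap 16.0 F [-1.9 -2.   6.1] | shift share [ 0.  0. -0.] twist -0.7006 mm [ 0.  0. -0.]
```

apply_moves --series "0 0 0 0 -1; 0 0 0 0 -1; 0 0 0 0 -1; 0 0 -0.1 0 -1; 0 0 -0.12 0.06 -1"

```text
time: 4.2
tool_pos: [655.4, 142.7, 159.9]
tcp_rot: [-179.9, 0.5, 17.0]
ft_force: [0.8, -0.5, -0.0]
finger_gap: 75.5
grip_force: 0.0
```

apply_moves --series "0 0 -0.1 0.06 -1; 0 0 0 0.059 -1; 0 0 0 0 -1"

```text
time: 4.45
tool_pos: [660.4, 143.5, 197.9]
tcp_rot: [-180.0, -0.3, 2.9]
ft_force: [0.3, -0.9, 0.5]
finger_gap: 85.5
grip_force: 0.0
```

```bash
python3 go.py 482 273.6 120 -86.8
```

```text
pos [660.4 143.5 197.9] phi -87.1 rpy [-180.    -0.3    2.9] gap 85.5 F [ 0.3 -0.9  0.5] | shift share [-0.5696 -0.4663  0.2596] twist -0.003 mm [-170.9 -139.9   77.9]
```

apply_moves --series "-0.095 -0.0777 0.02 0 -1; -0.095 -0.0777 0.02 0 -1; -0.095 -0.0777 0.02 0 -1; -0.095 -0.0777 0.02 0 -1; -0.095 -0.0777 0.02 0 -1"

```text
time: 4.87
tool_pos: [507.4, 251.9, 162.0]
tcp_rot: [180.0, 0.2, 3.4]
ft_force: [-0.0, 1.2, 0.4]
finger_gap: 85.3
grip_force: 0.0
```

apply_moves --series "-0.095 -0.0777 0.02 0 -1; 0 0 0 0 -1; 0 0 0 0 -1"

```text
time: 5.12
tool_pos: [477.6, 274.0, 156.3]
tcp_rot: [179.9, 0.2, 3.5]
ft_force: [1.4, 0.5, 0.1]
finger_gap: 85.6
grip_force: 0.0
```

```bash
python3 - <<'E'
from h import *
import go
st=sense(); s=snapshot("wrist"); P=cloud(s,wristT(st,s)); c=P.reshape(-1,3); c=c[~np.isnan(c[:,0])]
cv2.imwrite("pics/w2.png",s["frame"])
pp=c[(c[:,1]>230)&(c[:,1]<320)&(c[:,0]>370)&(c[:,0]<600)&(c[:,2]>24)&(c[:,2]<46)]
print(cv2.minAreaRect(pp[:,:2].astype(np.float32)),pp[:,2].max())
k=c[(c[:,2]>118)&(c[:,2]<131)&(np.hypot(c[:,0]-657,c[:,1]-143)<35)]; print("knob",len(k),k.mean(0) if len(k) else 0)
go.rem(482,273.6,6,-86.8)
E
```

```text
((481.45635986328125, 274.53863525390625), (180.47860717773438, 40.839263916015625), 3.3593032360076904) 43.812112081034286
knob 0 0
pos [479.2 273.4 157.1] phi -86.6 rpy [1.799e+02 1.000e-01 3.400e+00] gap 85.4 F [ 0.7 -0.  -0. ] | shift share [ 9.400e-03 -2.000e-04  5.036e-01] twist 0.0019 mm [ 2.800e+00 -1.000e-01  1.511e+02]
```

apply_moves --series "0.008 0 0.11 0 -1; 0 0 0.11 0 -1; 0 0 0.11 0 -1; 0 0 0.11 0 -1; 0 0 0.03 0 -1"

```text
time: 5.58
tool_pos: [479.8, 270.5, 11.3]
tcp_rot: [179.8, 0.5, 3.1]
ft_force: [-1.5, 0.2, -1.3]
finger_gap: 85.2
grip_force: 0.0
```

```bash
python3 go.py 481.8 274 6 -86.7
```

```text
pos [479.8 270.5  11.3] phi -86.9 rpy [179.8   0.5   3.1] gap 85.2 F [-1.5  0.2 -1.3] | shift share [ 0.0075 -0.0113  0.0175] twist -0.0013 mm [ 2.2 -3.4  5.3]
```

apply_moves --series "0 0 0 0 -1; 0 0 0.008 0 0.2; 0 0 0 0 1; 0 0 0 0 1; 0 0 0 0 1" --squeeze 60

```text
time: 6.0
tool_pos: [484.5, 274.1, 17.2]
tcp_rot: [-179.9, -0.2, 3.1]
ft_force: [0.6, -0.5, -0.5]
finger_gap: 38.8
grip_force: 0.0
```

apply_moves --series "0 0 0 0 1; 0 0 0 0 1; 0 0 0 0 1"

```text
time: 6.25
tool_pos: [486.2, 275.1, 19.4]
tcp_rot: [-179.8, -0.4, 3.1]
ft_force: [-1.3, -0.1, 14.1]
finger_gap: 1.0
grip_force: 7.0
```

```bash
python3 go.py 514 130.8 200 -64.7
```

```text
pos [486.2 275.1  19.4] phi -86.9 rpy [-179.8   -0.4    3.1] gap 1.0 F [-1.3 -0.1 14.1] | shift share [-0.1217  0.4746 -0.6021] twist -0.1934 mm [ -36.5  142.4 -180.6]
```

```bash
python3 - <<'E'
from h import *
s=snapshot("wrist"); b=snapshot("side")
cv2.imwrite("pics/w3.png",np.vstack([cv2.resize(s["frame"],(400,300)),cv2.resize(b["frame"][120:300,100:340],(400,300))]))
np.save("side3.npy",cloud(b))
E
```

```text
(no output)
```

View pics/w3.png

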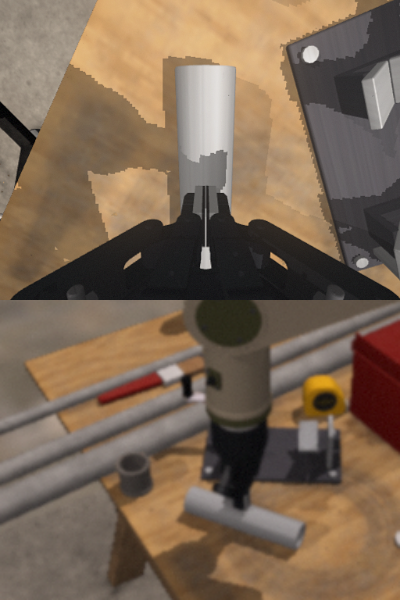

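The fingers have shut on top of the pipe, so the true tip is higher than reported, or the reading has drifted. I'll check the reported z against depth.

```bash
python3 - <<'E'
from h import *
for i in range(2):
    st=sense(); s=snapshot("wrist"); T=np.array(s["tool_from_camera"])
    P=cloud(s,wristT(st,s)); Pt=cloud(s,T)
    bench=P[100:200,100:150].reshape(-1,3); print(st["time"],st["tool_pos"],st["joint_pos"],"tcp_rot",st["tcp_rot"])
    pr=P[100:200,225:300].reshape(-1,3); print("bench z",np.nanmedian(bench[:,2]),"pipe top z pct",np.nanpercentile(pr[:,2],[50,90,99]), "pipe top in tool z",np.nanpercentile(Pt[100:200,225:300,2],[1,10]))
    for v in (235,245,255): print(v,np.round(Pt[v,250:280:5],0).tolist())
S=np.load("side3.npy").reshape(-1,3); S=S[~np.isnan(S[:,0])]
p=S[(abs(S[:,0]-482)<95)&(S[:,1]>225)&(S[:,1]<330)&(S[:,2]>22)&(S[:,2]<50)]
for lo in range(390,580,30):
    q=p[abs(p[:,0]-lo)<15]; print(lo,len(q),q[:,2].max() if len(q) else 0,q[:,1].min() if len(q) else 0,q[:,1].max() if len(q) else 0)
E
```

```text
6.35 [486.19336916 275.14395188  19.29579452] [2.42416828e+01 1.07297028e+01 1.02415416e+02 9.32684515e-03
 6.64215762e+01 1.11104357e+02] tcp_rot [-179.83597721   -0.40115289    3.1330527 ]
bench z -0.25764360155770305 pipe top z pct [38.99225482 41.41932963 42.42924341] pipe top in tool z [-22.72779329 -21.74617928]
235 [[8.0, -7.0, -21.0], [9.0, -4.0, -22.0], [9.0, -2.0, -22.0], [9.0, 1.0, -22.0], [8.0, 4.0, -22.0], [7.0, 7.0, -19.0]]
245 [[9.0, -6.0, -34.0], [9.0, -4.0, -34.0], [9.0, -1.0, -35.0], [9.0, 1.0, -35.0], [10.0, 4.0, -36.0], [9.0, 6.0, -35.0]]
255 [[9.0, -6.0, -45.0], [9.0, -4.0, -44.0], [9.0, -1.0, -45.0], [9.0, 1.0, -45.0], [9.0, 3.0, -45.0], [10.0, 6.0, -46.0]]
6.4 [486.20944416 275.14761062  19.30775106] [2.42409117e+01 1.07305791e+01 1.02413004e+02 1.00083399e-02
 6.64227304e+01 1.11105704e+02] tcp_rot [-179.83524582   -0.40127889    3.13066238]
bench z -0.24422341629453115 pipe top z pct [38.99681637 41.46637454 42.35542047] pipe top in tool z [-22.68651772 -21.78422812]
235 [[9.0, -7.0, -22.0], [8.0, -4.0, -21.0], [9.0, -2.0, -23.0], [9.0, 1.0, -22.0], [8.0, 4.0, -21.0], [8.0, 7.0, -21.0]]
245 [[9.0, -6.0, -35.0], [9.0, -4.0, -35.0], [9.0, -1.0, -34.0], [9.0, 1.0, -35.0], [8.0, 4.0, -33.0], [9.0, 6.0, -35.0]]
255 [[10.0, -6.0, -46.0], [nan, nan, nan], [10.0, -1.0, -46.0], [9.0, 1.0, -44.0], [9.0, 3.0, -44.0], [10.0, 6.0, -46.0]]
390 77 44.69683113716553 251.60434189332898 292.07967123216883
420 195 46.21304599551104 256.2329836811641 294.46811214992715
450 186 48.389411330944654 256.84982451983046 295.5598244442864
480 154 49.53553694376751 260.03824620434125 298.00782313354273
510 162 46.20778161567523 265.5480648725845 299.74649212570444
540 169 47.782134996123546 265.3679571864667 301.9469652982308
570 104 46.03924910898047 267.81497623148493 303.01991403041393
```

apply_moves --series "0 0 -0.05 0 1; 0 0 -0.05 0 1; 0 0 -0.05 0 1; 0 0 0 0 1; 0 0 0 0 1" --squeeze 20

```text
time: 6.87
tool_pos: [483.9, 273.9, 61.2]
tcp_rot: [-179.9, -0.2, 3.1]
ft_force: [0.7, -0.6, -0.4]
finger_gap: 0.1
grip_force: 0.0
```

```bash
python3 - <<'E'
from h import *
st=sense(); s=snapshot("wrist"); T=np.array(s["tool_from_camera"])
P=cloud(s,wristT(st,s)); Pt=cloud(s,T); cv2.imwrite("pics/w4.png",s["frame"])
print(st["tool_pos"],st["tcp_rot"],st["finger_gap"],st["ft_force"])
c=P.reshape(-1,3);c=c[~np.isnan(c[:,0])]
pp=c[(c[:,1]>230)&(c[:,1]<325)&(c[:,0]>500)&(c[:,0]<600)&(c[:,2]>24)&(c[:,2]<46)]
print(cv2.minAreaRect(pp[:,:2].astype(np.float32)),pp[:,2].max())
for v in range(180,260,8): print(v,np.round(Pt[v,252:276:6],0).tolist())
E
```

```text
[483.86810747 273.94848071  61.2327216 ] [-1.79938317e+02 -1.61325577e-01  3.12960715e+00] 0.10053543884840792 [ 0.66557739 -0.55353946 -0.36182378]
((535.4340209960938, 278.0470275878906), (72.52245330810547, 40.75566101074219), 3.2215020656585693) 43.42804765715985
180 [[28.0, -7.0, 22.0], [29.0, -3.0, 20.0], [29.0, 1.0, 20.0], [29.0, 5.0, 21.0]]
188 [[23.0, -7.0, 21.0], [23.0, -3.0, 20.0], [23.0, 1.0, 20.0], [23.0, 5.0, 21.0]]
196 [[17.0, -7.0, 22.0], [18.0, -3.0, 20.0], [18.0, 1.0, 20.0], [17.0, 5.0, 21.0]]
204 [[12.0, -7.0, 20.0], [12.0, -3.0, 20.0], [12.0, 1.0, 20.0], [12.0, 5.0, 21.0]]
212 [[6.0, -7.0, 22.0], [6.0, -3.0, 20.0], [6.0, 1.0, 20.0], [6.0, 5.0, 21.0]]
220 [[0.0, -8.0, 21.0], [0.0, -3.0, 21.0], [nan, nan, nan], [0.0, 5.0, 21.0]]
228 [[-6.0, -8.0, 21.0], [-5.0, -3.0, 19.0], [-6.0, 1.0, 20.0], [-6.0, 5.0, 20.0]]
236 [[-12.0, -8.0, 21.0], [-11.0, -3.0, 19.0], [-12.0, 1.0, 21.0], [-12.0, 5.0, 21.0]]
244 [[9.0, -5.0, -33.0], [9.0, -2.0, -33.0], [9.0, 1.0, -34.0], [9.0, 4.0, -34.0]]
252 [[9.0, -5.0, -42.0], [9.0, -2.0, -42.0], [10.0, 1.0, -43.0], [9.0, 3.0, -42.0]]
```

View pics/w4.png

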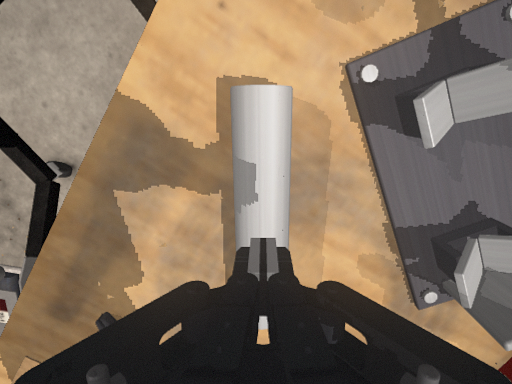

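The shut tips sit about 25 mm behind the reported TCP: depth puts them at tool z≈−27, and they touched the pipe top (42 mm) at a reported z of 19. I'll measure them part open, then go that much lower.

apply_moves --series "-0.007 -0.004 0 0 -0.5; 0 0 0 0 -0.5; 0 0 0 0 -0.5; 0 0 0 0 -0.5; 0 0 0 0 -0.5"

```text
time: 7.33
tool_pos: [480.4, 274.4, 59.5]
tcp_rot: [180.0, 0.0, 3.1]
ft_force: [0.5, -0.3, -0.4]
finger_gap: 60.4
grip_force: 0.0
```

```bash
python3 - <<'E'
from h import *
import go
st=sense(); s=snapshot("wrist"); T=np.array(s["tool_from_camera"])
Pt=cloud(s,T); P=cloud(s,wristT(st,s)); cv2.imwrite("pics/w5.png",s["frame"])
q=Pt.reshape(-1,3); q=q[~np.isnan(q[:,0])]; f=q[(abs(q[:,0])<16)&(q[:,2]<-8)&(abs(q[:,1])>26)&(abs(q[:,1])<75)]
for sgn in(-1,1):
    g=f[f[:,1]*sgn>0]; print(len(g),"x",np.percentile(g[:,0],[2,50,98]),"y",np.percentile(g[:,1],[2,50,98]),"z max",np.percentile(g[:,2],[90,98,100]))
go.rem(481.7,275,-24,-86.8)
E
```

```text
12215 x [-10.92870538   9.24053278  15.37383528] y [-63.92348894 -51.73438822 -27.18155745] z max [-56.89397642 -37.09841939 -27.03689312]
12012 x [-10.99711712   9.12902609  15.35061158] y [27.18361134 51.39542326 63.2072794 ] z max [-56.45989006 -37.02932613 -27.18934864]
pos [480.5 274.4  59.7] phi -86.9 rpy [180.    0.    3.1] gap 64.1 F [-0.5  0.3  0.3] | shift share [ 0.0041 -0.0017  0.2789] twist -0.0007 mm [ 1.2 -0.5 83.7]
```

apply_moves --series "0.004 -0.002 0.09 0 -0.5; 0 0 0.09 0 -0.5; 0 0 0.06 0 -0.5; 0 0 0.03 0 -0.5; 0 0 0 0 -0.5"

```text
time: 7.8
tool_pos: [479.7, 274.2, -23.6]
tcp_rot: [179.9, 0.2, 3.1]
ft_force: [-1.4, 0.6, -1.5]
finger_gap: 63.8
grip_force: 0.0
```

```bash
python3 go.py 481.7 275 -25 -86.8
```

```text
pos [479.7 274.2 -23.6] phi -86.9 rpy [179.9   0.2   3.1] gap 63.8 F [-1.4  0.6 -1.5] | shift share [ 0.0067 -0.0024  0.0046] twist -0.0007 mm [ 2.  -0.7  1.4]
```

No contact on the way down, so I'm closing.

apply_moves --series "0.005 0 0 0 0; 0 0 0 0 0.5; 0 0 0 0 1; 0 0 0 0 1; 0 0 0 0 1" --squeeze 60

```text
time: 8.22
tool_pos: [484.9, 276.0, -19.2]
tcp_rot: [-179.9, -0.2, 3.1]
ft_force: [-0.3, 0.5, 6.4]
finger_gap: 40.6
grip_force: 61.5
```

apply_moves --series "0 0 0 0 1; 0 0 0 0 1"

```text
time: 8.38
tool_pos: [484.9, 276.0, -19.2]
tcp_rot: [-179.9, -0.2, 3.1]
ft_force: [0.4, 0.9, 6.5]
finger_gap: 40.6
grip_force: 61.5
```

apply_moves --series "0 0 -0.05 0 1; 0 0 -0.1 0 1; 0 0 -0.1 0 1; 0 0 -0.1 0 1; 0 0 0 -0.048 1"

```text
time: 8.8
tool_pos: [487.0, 276.9, 91.1]
tcp_rot: [-179.8, -0.5, 8.5]
ft_force: [1.1, 0.3, -2.4]
finger_gap: 40.2
grip_force: 62.1
```

apply_moves --series "0 0 0 -0.048 1; 0 0 0 -0.048 1; 0 0 0 -0.048 1; 0 0 0 0 1; 0 0 0 0 1"

```text
time: 9.22
tool_pos: [482.8, 275.0, 83.5]
tcp_rot: [-180.0, 0.1, 24.9]
ft_force: [0.7, -0.4, -4.9]
finger_gap: 40.5
grip_force: 61.9
```

```bash
python3 - <<'E'
from h import *
import go
st=sense(); s=snapshot("wrist"); T=np.array(s["tool_from_camera"])
Pt=cloud(s,T); cv2.imwrite("pics/w6.png",s["frame"])
q=Pt.reshape(-1,3); q=q[~np.isnan(q[:,0])]
f=q[(q[:,0]>18)&(q[:,0]<130)&(abs(q[:,1])<30)&(q[:,2]<20)&(q[:,2]>-70)]
print(cv2.minAreaRect(f[:,:2].astype(np.float32)),"xmax",np.percentile(f[:,0],[98,99.5,100]),"ztop",np.percentile(f[:,2],[0.5,2]))
for a in (30,50,70,85): 
    g=f[abs(f[:,0]-a)<4]; print(a,"y",np.percentile(g[:,1],[1,99]),"z",np.percentile(g[:,2],2))
go.rem(514,130.8,80,-64.7)
E
```

```text
((52.72173309326172, -0.6784610748291016), (41.5587043762207, 69.54188537597656), 89.8438720703125) xmax [86.21562407 87.05204311 87.49311977] ztop [-61.60269997 -61.18300642]
30 y [-19.9830066   18.59931625] z -61.15657302841195
50 y [-19.92062974  18.44163898] z -61.161485824521904
70 y [-20.03074804  18.37755198] z -61.188707867458945
85 y [-19.90625933  18.18997364] z -61.161776194322364
pos [482.9 275.   83.6] phi -65.1 rpy [-1.80e+02  1.00e-01  2.49e+01] gap 40.4 F [ 0.7 -0.1 -4.2] | shift share [-0.1117  0.479   0.012 ] twist -0.0033 mm [-33.5 143.7   3.6]
```

apply_moves --series "-0.0184 0.12 0 0 1; -0.0184 0.12 0 0 1; -0.0184 0.12 0 0 1; -0.0184 0.12 0 0 1; 0 0 0 0 1"

```text
time: 9.68
tool_pos: [526.0, 129.6, 84.1]
tcp_rot: [179.8, 0.0, 24.7]
ft_force: [-0.3, 0.6, -3.5]
finger_gap: 40.4
grip_force: 62.4
```

apply_moves --series "0 0 0 0 1; 0 0 0 0 1; 0 0 0 0 1"

```text
time: 9.93
tool_pos: [524.1, 136.3, 83.8]
tcp_rot: [-180.0, 0.0, 25.1]
ft_force: [-0.1, -0.1, -4.0]
finger_gap: 40.8
grip_force: 62.4
```

```bash
python3 - <<'E'
from h import *
import go
st=sense(); s=snapshot("wrist"); T=np.array(s["tool_from_camera"])
Pt=cloud(s,T); P=cloud(s,wristT(st,s)); np.save("w7.npy",Pt); cv2.imwrite("pics/w7.png",s["frame"])
go.rem(524,134.7,83,-64.7)
E
```

```text
pos [524.  136.5  83.8] phi -64.9 rpy [-180.     0.    25.1] gap 40.8 F [ 0.1 -0.1 -5.4] | shift share [-0.0027  0.0054  0.0027] twist -0.0014 mm [-0.8  1.6  0.8]
```

View pics/w7.png

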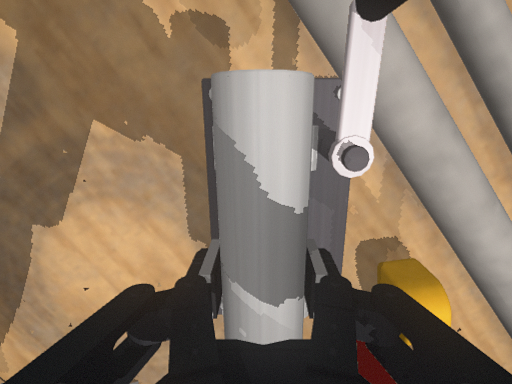

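The pipe is held above the stand, with the pivot screw at (354,158) and the keeper along +y, clear of the pipe. I'll refine using the screw and the base edges.

```bash
python3 - <<'E'
from h import *
P=np.load("w7.npy"); q=P.reshape(-1,3); q=q[~np.isnan(q[:,0])]; h=83.8-q[:,2]
k=q[(h>94)&(h<101)&(abs(q[:,0]-50)<22)&(abs(q[:,1]-47)<16)]; print("screw",len(k),cv2.minEnclosingCircle(k[:,:2].astype(np.float32)),"h",np.median(83.8-k[:,2]))
b=q[(h>-3)&(h<14)&(q[:,0]>-20)&(q[:,0]<130)&(abs(q[:,1])<95)]; hb=83.8-b[:,2]
print("h hist",np.histogram(hb,bins=np.arange(-3,15,1)))
m=b[(hb>5)&(hb<12)]
for a in range(20,120,12):
    g=m[abs(m[:,0]-a)<4]; l=g[(g[:,1]<-25)]; r=g[g[:,1]>25]
    print(a,"left edge",np.percentile(l[:,1],1) if len(l)>5 else None,"right edge",np.percentile(r[:,1],99) if len(r)>5 else None)
print("x end",np.percentile(m[m[:,1]<-25][:,0],[99,99.9]))
v=q[(h>45)&(h<62)&(q[:,0]>10)&(q[:,0]<100)&(abs(q[:,1])>18)&(abs(q[:,1])<45)]
for s in(-1,1):
    g=v[v[:,1]*s>0]
    if len(g)>3: print("vee",s,len(g),"x",np.percentile(g[:,0],[2,98]),"y",np.percentile(g[:,1],[2,98]),"h",np.percentile(83.8-g[:,2],[2,98]))
E
```

```text
screw 563 ((48.87263107299805, 48.38033676147461), 7.0875654220581055) h 97.52113757208248
h hist (array([ 114, 2096, 7829, 4903,  521,    7,    1,    3,   52,  589, 2210,
       1406,  155,   12,   29,   15,    3]), array([-3, -2, -1,  0,  1,  2,  3,  4,  5,  6,  7,  8,  9, 10, 11, 12, 13,
       14]))
20 left edge -48.9683261865152 right edge 71.11689655970744
32 left edge -48.9511317592782 right edge 55.33511008759196
44 left edge -49.252802858516716 right edge None
56 left edge -49.19639020708748 right edge 58.69680587079929
68 left edge -49.06635304237557 right edge 58.99046724744804
80 left edge -49.23083335630664 right edge 59.0852586652437
92 left edge -49.2242293321495 right edge 59.625921860327516
104 left edge None right edge None
116 left edge None right edge None
x end [95.12404529 95.89161142]
vee -1 48 x [35.5018413  62.63611407] y [-34.12564801 -33.21853643] h [54.63836699 56.94872734]
vee 1 411 x [35.18720641 63.30596117] y [31.04338339 43.54106816] h [46.56170079 61.23566145]
```

apply_moves --series "0 0.0037 0.065 0 1; 0 0 0.065 0 1; 0 0 0.065 0 1; 0 0 0 0 1; 0 0 0 0 1"

```text
time: 10.4
tool_pos: [523.2, 135.2, 24.3]
tcp_rot: [-179.9, 0.2, 25.2]
ft_force: [0.2, 0.4, -4.2]
finger_gap: 40.3
grip_force: 62.3
```

apply_moves --series "0 0 0 0 1; 0 0 0.007 0 1; 0 0 0.007 0 1; 0 0 0 0 1; 0 0 0 0 1"

```text
time: 10.82
tool_pos: [525.2, 134.5, 21.8]
tcp_rot: [180.0, -0.0, 25.1]
ft_force: [-0.3, -0.1, -4.1]
finger_gap: 40.4
grip_force: 62.4
```

```bash
python3 go.py 524 134.7 17.8 -64.7
```

```text
pos [525.2 134.5  21.8] phi -64.9 rpy [180.   -0.   25.1] gap 40.4 F [-0.3 -0.1 -4.1] | shift share [-0.0034 -0.0023  0.0132] twist -0.0016 mm [-1.  -0.7  4. ]
```

apply_moves --series "-0.01 0 0.004 0 1; -0.01 0 0.003 0 1; 0 0 0 0 1; 0 0 0 0 1; 0 0 0 0 1"

```text
time: 11.23
tool_pos: [519.5, 131.9, 19.2]
tcp_rot: [-180.0, -0.0, 25.1]
ft_force: [-0.3, 0.9, -4.5]
finger_gap: 40.8
grip_force: 62.4
```

apply_moves --series "-0.0035 0 0 0 1; 0 0 0 0 1; 0 0 0 0 1; 0 0 0 0 1"

```text
time: 11.57
tool_pos: [518.6, 131.5, 19.2]
tcp_rot: [180.0, -0.0, 25.1]
ft_force: [0.4, -0.4, -4.8]
finger_gap: 40.3
grip_force: 62.4
```

apply_moves --series "-0.0035 0 0 0 1; 0 0 0 0 1; 0 0 0 0 1; 0 0 0 0 1"

```text
time: 11.9
tool_pos: [517.6, 131.0, 19.2]
tcp_rot: [180.0, -0.0, 25.1]
ft_force: [0.2, -0.1, -4.1]
finger_gap: 40.6
grip_force: 62.4
```

apply_moves --series "-0.0035 0 0 0 1; 0 0 0 0 1; 0 0 0 0 1; 0 0 0 0 1"

```text
time: 12.23
tool_pos: [517.3, 130.8, 19.6]
tcp_rot: [180.0, -0.1, 25.1]
ft_force: [3.2, 2.2, -4.9]
finger_gap: 40.4
grip_force: 62.4
```

apply_moves --series "0 0 0.004 0 1; 0 0 0 0 1; 0 0 0 0 1; 0 0 0 0 1"

```text
time: 12.57
tool_pos: [517.3, 130.8, 18.4]
tcp_rot: [180.0, -0.1, 25.1]
ft_force: [4.1, 3.5, -4.0]
finger_gap: 40.5
grip_force: 62.9
```

apply_moves --series "0.0015 0 0.004 0 1; 0 0 0 0 1; 0 0 0 0 1; 0 0 0 0 1"

```text
time: 12.9
tool_pos: [517.2, 131.2, 17.9]
tcp_rot: [-180.0, -0.0, 25.1]
ft_force: [-2.6, 2.7, 7.3]
finger_gap: 40.2
grip_force: 63.7
```

```bash
python3 go.py 517 131 17.8 -64.7
```

```text
pos [517.2 131.2  17.9] phi -64.9 rpy [-180.    -0.    25.1] gap 40.2 F [-2.6  2.7  7.3] | shift share [-0.0009  0.0002  0.0003] twist -0.0016 mm [-0.3  0.1  0.1]
```

apply_moves --series "0 -0.0015 0.002 0 1; 0 0 0 0 1; 0 0 0 0 1; 0 0 0 0 1; 0 0 0 0 1"

```text
time: 13.32
tool_pos: [517.2, 131.2, 17.8]
tcp_rot: [180.0, -0.0, 25.1]
ft_force: [-5.0, 0.9, 12.1]
finger_gap: 40.5
grip_force: 64.3
```

apply_moves --series "0 0 0 0 0.3; 0 0 0 0 -0.2; 0 0 0 0 -0.5; 0 0 0 0 -0.5; 0 0 0 0 -0.5"

```text
time: 13.73
tool_pos: [516.4, 131.0, 15.9]
tcp_rot: [-180.0, 0.1, 25.1]
ft_force: [0.1, 0.2, -0.5]
finger_gap: 64.0
grip_force: 0.0
```

apply_moves --series "0 0 -0.05 0 -0.5; 0 0 -0.1 0 -0.5; 0 0 -0.13 0 -0.5; 0 0 -0.13 0 -0.5; 0 0 -0.1 0 -0.5"

```text
time: 14.15
tool_pos: [517.2, 131.2, 172.2]
tcp_rot: [180.0, -0.1, 25.1]
ft_force: [1.2, -0.0, 0.8]
finger_gap: 63.8
grip_force: 0.0
```

apply_moves --series "0 0 0 0 -0.5; 0 0 0 0 -0.5; 0 0 0 0 -0.5"

```text
time: 14.4
tool_pos: [516.4, 131.1, 168.4]
tcp_rot: [-180.0, 0.1, 25.1]
ft_force: [-0.1, -0.5, -0.4]
finger_gap: 64.1
grip_force: 0.0
```

```bash
cat > chk.py <<'E'
from h import *
import go
st=sense(); s=snapshot("wrist"); P=cloud(s,wristT(st,s)); cv2.imwrite("pics/w%.0f.png"%(st["time"]*100),s["frame"])
c=P.reshape(-1,3); c=c[~np.isnan(c[:,0])]
L=np.c_[(c[:,:2]-go.S['c'])@go.X,(c[:,:2]-go.S['c'])@go.Y,c[:,2]]
k=L[(L[:,2]>93.5)&(L[:,2]<101)&(np.hypot(L[:,0]-48,L[:,1]-60)<14)]; sc=np.array(cv2.minEnclosingCircle(k[:,:2].astype(np.float32))[0]); print("screw",sc,"(48,60)")
p=L[(abs(L[:,0])<30)&(L[:,1]>-130)&(L[:,1]<115)&(L[:,2]>66)&(L[:,2]<81)]
for a in (-80,-40,0,40,80):
    g=p[abs(p[:,1]-a)<5]
    if len(g)>20: print(a,"x",np.percentile(g[:,0],[1,99]).round(1),"mid",np.percentile(g[:,0],[1,99]).mean().round(1),"ztop",np.percentile(g[:,2],95).round(1))
g=p[abs(p[:,0])<8]; print("pipe y",np.percentile(g[:,1],[.3,99.7]))
n=L[(L[:,2]>120)&(L[:,2]<131)&(np.hypot(L[:,0]-48,L[:,1]-60)<95)&(np.hypot(L[:,0]-48,L[:,1]-60)>50)]
if len(n)>10:
    kc=np.array(cv2.minEnclosingCircle(n[:,:2].astype(np.float32))[0]); d=kc-sc; print("knob seat",kc,"world",go.S['c']+kc[0]*go.X+kc[1]*go.Y,"r",np.hypot(*d),"keeper",np.arctan2(d[1],-d[0]))
go.rem(*st["tool_pos"],-64.7)
E
python3 chk.py
```

```text
screw [47.94669724 60.05433273] (48,60)
-80 x [-18.9  17.8] mid -0.5 ztop 78.8
-40 x [-18.5  18.2] mid -0.2 ztop 78.7
0 x [-19.   18.5] mid -0.2 ztop 79.0
40 x [-18.9  18.7] mid -0.1 ztop 78.9
80 x [-18.1  19. ] mid 0.4 ztop 79.1
pipe y [-96.71404885  89.93604786]
knob seat [ 50.60503769 133.55204773] world [656.41853661 142.12338627] r 73.54577407066176 keeper 1.6069495888556682
pos [515.8 131.  167.4] phi -64.9 rpy [-180.     0.2   25.1] gap 64.6 F [-0.4  0.2 -0.9] | shift share [ 0.0021  0.0006 -0.0033] twist -0.0016 mm [ 0.6  0.2 -1. ]
```

apply_moves --series "0.11 0.0413 0 0 -0.5; 0.11 0.0413 0 0 -0.5; 0.11 0.0413 0 0 -0.5; 0.11 0.0413 0 0 -0.5; 0 0 0 0.01 -0.5"

```text
time: 14.87
tool_pos: [659.5, 141.7, 162.1]
tcp_rot: [-179.9, 0.4, 23.9]
ft_force: [0.2, -0.3, -1.1]
finger_gap: 64.1
grip_force: 0.0
```

apply_moves --series "0 0 0 0 -0.5; 0 0 0.06 0 -0.5; 0 0 0.06 0 -0.5; 0 0 0 0 -0.5; 0 0 0 0 -0.5"

```text
time: 15.28
tool_pos: [655.0, 142.2, 131.4]
tcp_rot: [-179.9, 0.2, 24.0]
ft_force: [-0.3, -0.3, 0.4]
finger_gap: 64.2
grip_force: 0.0
```

```bash
python3 go.py 656.4 142.1 68 -66
```

```text
pos [655.  142.2 131.4] phi -66.0 rpy [-179.9    0.2   24. ] gap 64.2 F [-0.3 -0.3  0.4] | shift share [0.0041 0.0021 0.2114] twist -0.0 mm [ 1.2  0.6 63.4]
```

apply_moves --series "0.004 0.002 0.07 0 -0.5; 0 0 0.07 0 -0.5; 0 0 0.07 0 -0.5; 0 0 0 0 -0.5; 0 0 0 0 0.3" --squeeze 20

```text
time: 15.7
tool_pos: [657.7, 142.2, 70.2]
tcp_rot: [-180.0, 0.1, 24.0]
ft_force: [-0.1, 0.4, -0.8]
finger_gap: 53.3
grip_force: 0.0
```

apply_moves --series "0 0 0 0 1; 0 0 0 0 1; 0 0 0 0 1; 0 0 0 0 1; 0 0 0 0 1"

```text
time: 16.12
tool_pos: [660.2, 142.5, 72.7]
tcp_rot: [179.9, -0.2, 24.0]
ft_force: [-1.5, -1.3, 7.1]
finger_gap: 17.4
grip_force: 21.3
```

```bash
python3 k.py
```

```text
keeper rad 1.6170951416237 r 76.95314046098946 tool phi expected -67.35272668614815 M [-0.04675405  0.20980083 -0.00769091] grip 21.327909529209137
pos [660.2 142.5  72.7] phi -66.0 rpy [179.9  -0.2  24. ] gap 17.4 F [-1.5 -1.3  7.1] | shift share [ 0.  0. -0.] twist -0.6984 mm [ 0.  0. -0.]
```

apply_moves --series "-0.0016 -0.0277 0 -0.0563 1; -0.0016 -0.0277 0 -0.0563 1; -0.0016 -0.0277 0 -0.0563 1; -0.0016 -0.0277 0 -0.0563 1; -0.0016 -0.0277 0 -0.0563 1"

```text
time: 16.53
tool_pos: [633.8, 174.8, 72.8]
tcp_rot: [179.8, -0.2, 56.5]
ft_force: [0.4, 1.7, 6.1]
finger_gap: 17.4
grip_force: 21.4
```

apply_moves --series "-0.0016 -0.0277 0 -0.0563 1; -0.0016 -0.0277 0 -0.0563 1; -0.0016 -0.0277 0 -0.0563 1; -0.0016 -0.0277 0 -0.0563 1; 0 0 0 0 1"

```text
time: 16.95
tool_pos: [601.9, 187.3, 72.8]
tcp_rot: [179.8, -0.2, 82.5]
ft_force: [0.9, 5.6, 4.5]
finger_gap: 17.5
grip_force: 21.2
```

```bash
python3 k.py
```

```text
keeper rad 0.609979967579767 r 75.47483759015599 tool phi expected -9.649277729847427 M [ 0.85090584  0.05145827 -0.02280556] grip 21.17331326007843
pos [601.9 187.3  72.8] phi -7.5 rpy [179.8  -0.2  82.5] gap 17.5 F [0.9 5.6 4.5] | shift share [ 0.  0. -0.] twist -0.1875 mm [ 0.  0. -0.]
```

apply_moves --series "-0.0016 -0.0277 0 -0.0563 1; -0.0016 -0.0277 0 -0.0563 1; -0.0016 -0.0277 0 -0.0563 1; -0.0016 -0.0277 0 -0.0563 1; -0.0012 -0.024 0 -0.05 1"

```text
time: 17.37
tool_pos: [562.1, 182.4, 72.7]
tcp_rot: [179.8, -0.1, 113.9]
ft_force: [-4.4, 8.3, 9.3]
finger_gap: 17.0
grip_force: 21.7
```

apply_moves --series "0 0 0 0 1; 0 0 0 0 1"

```text
time: 17.53
tool_pos: [562.0, 182.3, 72.7]
tcp_rot: [179.8, -0.1, 113.7]
ft_force: [-6.2, 8.3, 9.5]
finger_gap: 17.6
grip_force: 21.7
```

```bash
python3 k.py
```

```text
keeper rad 0.06795438142347754 r 74.56310673401667 tool phi expected 21.406500745012536 M [ 1.29715271  0.97802956 -0.09894779] grip 21.71201527118683
pos [562.  182.3  72.7] phi 23.7 rpy [ 1.798e+02 -1.000e-01  1.137e+02] gap 17.6 F [-6.2  8.3  9.5] | shift share [ 0.  0. -0.] twist 0.0843 mm [ 0.  0. -0.]
```

apply_moves --series "0.002 -0.007 0 -0.01 1; 0 0 0 0 1; 0 0 0 0 1; 0 0 0 0 0.3; 0 0 0 0 -0.3"

```text
time: 17.95
tool_pos: [560.0, 179.8, 71.0]
tcp_rot: [179.9, 0.0, 114.7]
ft_force: [-0.4, -0.4, 0.0]
finger_gap: 40.4
grip_force: 0.0
```

apply_moves --series "0 0 0 0 -0.5; 0 0 0 0 -0.5; 0 0 -0.05 0 -0.5; 0 0 -0.12 0 -0.5; 0 0 -0.13 0 -0.5"

```text
time: 18.37
tool_pos: [557.2, 178.9, 158.0]
tcp_rot: [-179.6, -0.1, 114.7]
ft_force: [0.4, 1.0, -0.1]
finger_gap: 64.0
grip_force: 0.0
```

apply_moves --series "0 0 -0.13 0 -0.5; 0 0 -0.13 0 -0.5; 0 0 0 0 -0.5; 0 0 0 0 -0.5; 0 0 0 0 -0.5"

```text
time: 18.78
tool_pos: [559.6, 179.5, 237.9]
tcp_rot: [180.0, 0.0, 114.7]
ft_force: [-1.1, -0.8, -0.8]
finger_gap: 64.2
grip_force: 0.0
```

```bash
python3 chk.py; ls pics | tail -4
```

```text
screw [48.16313934 59.97488022] (48,60)
-80 x [-19.   18.4] mid -0.3 ztop 78.8
-40 x [-19.   19.2] mid 0.1 ztop 78.9
0 x [-18.6  17.5] mid -0.5 ztop 79.0
40 x [-18.4  18.2] mid -0.1 ztop 78.7
80 x [-18.  19.] mid 0.5 ztop 79.0
pipe y [-96.29780839  90.02506216]
knob seat [-25.7011013   61.69768143] world [558.84622939 180.40290651] r 73.88432912511094 keeper 0.02331965903848834
pos [558.9 179.4 236.6] phi 24.7 rpy [-179.9   -0.   114.7] gap 63.7 F [-1.1  0.2 -0.7] | shift share [ 0.0022  0.0006 -0.0042] twist 0.7802 mm [ 0.7  0.2 -1.2]
w4.png
w5.png
w6.png
w7.png
```

The keeper reads 0.02 rad. The pipe is seated, with its +y end at +90 mm and its top at 79 mm, and the arm is clear.

```bash
python3 -c "
from bench import hand_in; print(hand_in())"
```

```text
the job is handed in; nothing more can be done
None
```

The job is handed in: the pipe lies in both vees against the end stop, the keeper is closed across it at about 0.02 rad, the arm is clear, and the tape measure, pliers and coupling were not touched; the hand-in gave no verdict.

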